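# Roll a pipe offcut under the alloy analyser's head and lock the gate

## Robot

A 6-joint arm with a two-finger parallel gripper is mounted at the origin on the work surface. World frame = base frame: x ahead of the robot, y to its left, z up, the work surface at z = 0. Lengths are in m, angles in rad, forces in N, time in s.
With the tool pointing down it reaches from about 0.15 to 0.775 m from the base axis. Payload 6.1 kg.
Tool frame: the origin (TCP) lies on the centre line of the jaws, within the pads' length; the fingertips stand 17 mm ahead of it and the grasp point (between the pads) lies 2 mm behind it; z points along the fingers, y is the direction in which the jaws open and shut (so a half turn about z gives the same grasp; the last joint's range is limited). The gripper opens to 85 mm and grips with 20 to 120 N. Pads are 22 mm wide; open, the fingers measure 114 mm over their backs; the gripper's body (76 mm by 85 mm) begins 54 mm behind the grasp point. The pads swing forward as they close: fully open they stand 13 mm farther back than shut.
Start: joints at [-1.198, 0.126, -0.04, 1.405, 0, 1.571], TCP at [0.191, -0.489, 0.248] pointing down, gripper open.
Joint ranges: [-2.72, 2.72], [-0.95, 1.95], [-1.27, 1.35], [-1.78, 2.02], [-1.46, 1.47], [-3.14, 3.14]. Speed limits (rad/s): [2.39, 2.39, 3.01, 3.14, 3.14, 3.14].

## Interface

Orientations are given as a rotation vector (axis times angle).
In Python, from workcell import env gives the robot as it stands.
- The arm moves only by the shell command python3 -m pendant 'ROWS' [FORCE]. ROWS is JSON, one flat list of numbers, 7 for each row, row after row: the shift along the tool's x, y, z in cm, then the turn, a rotation vector about the tool's x, y, z in degrees, then the gripper command: -1 is fully open, 1 is shut, values between are in proportion. A call has 1 to 8 rows; each row is the pose to reach, as a shift and turn from the pose commanded when the call began, along the tool's axes at that moment; what a row does not reach only later rows make up. A row lasts 1/8 s, in which the tool goes at most 62.5 mm and 10.7 degrees, less where a joint would pass 70% of its speed; a pose out of reach is approached as far as the arm can. A call with a gripper value outside its range is refused whole. The fingers move at their own pace and stop on an object; FORCE is the grip in N (left out, the last holds). Time passes only in rows, so rows that repeat a pose let the fingers close. It gives the time, the measured TCP pose, the force and the opening at its end, in the units of the state.
- env.get_obs(): the state, without advancing time (a new reading comes with each control period).
- env.camera(name): name is "scene" or "side" or "wrist"; returns the picture (480x640x3 uint8, blue, green, red); there is no depth.
- env.camera_model(name): a dict with "fx", "fy", "cx", "cy" (pixels), "camera_from_world" (4x4, takes a point from world to camera coordinates); the wrist camera has in their place "tool_from_camera" (4x4, takes a point from camera to tool coordinates, whose origin is the TCP and whose axes are the flange's). Camera axes: x right, y up, looking along -z (the intrinsics and any distortion apply to the point x, -y, -z); pixel columns grow to the right and rows downward; lengths in m; the calibration is good to about 2 mm. The wrist camera is an equidistant fisheye: a pixel r from the principal point sees the ray r / f radians off the axis. A picture is of the moment at which its call begins: read the wrist's pose just before it. camera_model takes no time and is no camera call.
- env.finish_job(): hands the job in, once; it reports no verdict.
The state is a dict: "t": time; "joints": joint angles; "dq": joint speeds; "tau": joint torques, N m; "tcp_pos": TCP position; "tool_rot": TCP orientation; "force": force on the tool from outside, world axes, zero at the start; "torque": the same for the moment, N m; "gripper_width": finger opening in m.
Only numpy, scipy, OpenCV 4.12 (cv2) and the standard library are available. Lean on these libraries where they do the work, as an engineer would, in place of code of your own. Each camera call takes 0.05 s, during which the arm holds its last target. There are 200 camera calls.

## Task

Load the lying aluminium pipe offcut into the alloy analyser: pull its locking bolt fully back, slide the gate fully open, and roll the pipe gently along the bench (never lift it) under the overhanging head until it rests against the stop bar. Then slide the gate fully shut behind it and push the bolt fully home again. Leave the other things on the bench where they are.

Things in the scene. Friction and masses are not known exactly. Their poses are not given: they have to be found in the camera images.
- analyser: White bench-top alloy analyser, fixed, to the robot's left. Origin: at bench level under the axis of a pipe resting at the stop. +y = rolling direction (into the machine), +x = across the lane, away from the robot, z up; turned up to 0.15 rad about z. In its frame, mm: cabinet x -150..150, y 50..300, z to 297. All the machine's points have these axes.
- head_edge (a point): Middle of the lower front edge of the overhanging head: y=-50, z=100 in the analyser's frame. The head is 190 wide (x -95..95), reaches back to the cabinet, its top at z=210. An upright gripper cannot follow the pipe to the stop under it: tilt the tool about 40 degrees, fingers pointing down and in +y.
- stop_face (a point): Top middle of the steel stop bar's front face: y=32, z=45 in the analyser's frame; the bar is 190 wide, 45 high. The pipe rests against this face.
- gateway (a point): Bench level, middle of the lane where the gate crosses it (x=0, y=-110 in the analyser's frame). The lane runs between two side rails 28 high, inner faces x=-100 and x=100, y -105..50. The gate's guide rails, 22 high, lie at x 100..250, y -133..-89.
- bolt_housing (a point): Top middle of the bolt's grey housing block, 50 x 34 mm, 50 high, at x 130..180, y -155..-121 in the analyser's frame.
- gate (a joint): Sliding gate, m: 0 = shut (reaches across half the lane and blocks the pipe), 0.105 = fully open. It opens along the analyser's +x; about 2 N of friction, stays where it is left. Its leaf is a steel plate 132 long, 12 thick, top edge 54 above the bench. Locked while the bolt is in.
- gate_post_top (a point): Top centre of the gate's upright black handle post: round, 22 mm across, its top 128 mm above the bench, free from 62 mm above the bench up. With the gate shut it is at x=45, y=-110 in the analyser's frame and moves along +x as the gate opens. Axes as the analyser's.
- bolt (a joint): Locking bolt, m: 0 = fully home (its tip stands in front of the end of the gate's leaf and locks it), 0.035 = fully pulled back; the gate is free from about 0.02. It moves along the analyser's -y when pulled back; about 1.5 N of friction, stays where it is left. It can go home only when the gate is shut to within 6 mm.
- bolt_post_top (a point): Top centre of the bolt's upright black handle post: round, 20 mm across, its top 100 mm above the bench, free from 50 mm above the bench up. Bolt home: at x=155, y=-177 in the analyser's frame. Axes as the analyser's.
- pipe: Bare aluminium pipe offcut lying on the bench in front of the gate, 64 mm outside diameter, 54 mm bore, 150 mm long, about 0.4 kg; rolls freely but with a little rolling drag. Origin: its middle, on the axis, 32 mm above the bench. x = its axis; y and z turn as it rolls. At first it lies roughly across the lane, 165 to 200 mm short of its place at the stop.
- jar: Amber glass sample jar, 60 mm across, 75 high, standing in front of the bolt; bystander. Origin: centre of its underside.
- puck: Round steel sample, 50 mm across, 22 high, lying behind the gate guide; bystander. Origin: centre of its underside.
- mug: White mug, 80 mm across, 90 high; bystander. Origin: centre of its underside.
- bottle: White plastic bottle, 64 mm across, 160 high; bystander. Origin: centre of its underside.
- tube: Short aluminium tube standing upright, 48 mm across, 80 high; bystander, not the pipe. Origin: centre of its underside.
- spanner: Steel spanner lying flat on the bench; bystander. Origin: centre of its underside.
Things that resemble listed ones, but are neither listed nor needed, are in the scene too. Leave any turquoise or yellow look-alike of the pipe alone.

How it is judged:
By the outcome, as a careful person would: the job done as asked, in the order asked, and still so for the second after the job is handed in, with the robot touching nothing.
It also fails if it takes over 67 s, if anything falls off the work surface, if the arm or the gripper's body presses on something with over 40 N, if the wrist force passes 120 N, or if a joint passes its speed limit or range.

## Working session

There is one attempt and no reset: what is moved stays moved. The work goes in short steps, Python scripts to look and compute and a shell command to move; the robot and the scene stay as the last step left them, time stands still between calls to the robot, and variables do not carry over. Pictures are saved under pics/ and viewed, about 8 in all and at most 12, crops included, and the job is handed in when it is done.

```bash
ls; mkdir -p pics; cat > h.py <<'E'
import numpy as np, cv2
from scipy.spatial.transform import Rotation as R
from workcell import env
def ray(name,u,v):
    m=env.camera_model(name); T=np.linalg.inv(np.array(m["camera_from_world"]))
    d=np.array([(u-m["cx"])/m["fx"],-(v-m["cy"])/m["fy"],-1.])
    return T[:3,3],T[:3,:3]@d
def onz(name,u,v,z):
    o,d=ray(name,u,v); return o+d*(z-o[2])/d[2]
def tri(u1,v1,u2,v2,a="scene",b="side"):
    o,d=ray(a,u1,v1);p,e=ray(b,u2,v2)
    s=np.linalg.lstsq(np.c_[d,-e],p-o,rcond=None)[0]
    A=o+d*s[0];B=p+e*s[1]; return (A+B)/2,np.linalg.norm(A-B)
def proj(name,P):
    m=env.camera_model(name); T=np.array(m["camera_from_world"]); q=T[:3,:3]@np.array(P)+T[:3,3]
    return m["cx"]+m["fx"]*q[0]/-q[2], m["cy"]-m["fy"]*q[1]/-q[2]
E
python3 - <<'E'
from h import *
for n in ("scene","side"):
    cv2.imwrite(f"pics/{n}0.png",env.camera(n)); m=env.camera_model(n); print({k:(np.round(v,3).tolist()) for k,v in m.items()})
    print(np.linalg.inv(np.array(m["camera_from_world"]))[:3,3])
o=env.get_obs();print(o)
E
```

```text
pics
{'fx': 541.324, 'fy': 541.324, 'cx': 319.304, 'cy': 237.146, 'camera_from_world': [[-0.677, 0.735, -0.012, 0.364], [-0.564, -0.509, 0.651, 0.128], [0.473, 0.447, 0.759, -1.484], [0.0, 0.0, 0.0, 1.0]]}
[1.02041052 0.46130729 1.04746186]
{'fx': 452.828, 'fy': 452.828, 'cx': 313.876, 'cy': 245.379, 'camera_from_world': [[0.001, -1.0, -0.016, -0.073], [0.738, -0.01, 0.674, -0.399], [-0.674, -0.013, 0.738, -1.028], [0.0, 0.0, 0.0, 1.0]]}
[-0.39891247 -0.08950634  1.02700121]
{'t': 0.1, 'joints': array([-1.19799932e+00,  1.26330731e-01, -4.04611978e-02,  1.40538644e+00,
       -3.53226755e-05,  1.57078804e+00]), 'dq': array([ 0.00271074, -0.00130638,  0.00085104,  0.0023469 ,  0.00023053,
       -0.00076603]), 'tau': array([ 9.23310399e-04, -4.36903739e+01,  3.53606379e+01,  1.37399658e-02,
        9.38308904e-05, -4.68650398e-06]), 'tcp_pos': array([ 0.19109129, -0.48864599,  0.24762149]), 'tool_rot': array([-3.08584351e+00, -5.81965424e-01,  4.56633353e-04]), 'force': array([0.12865296, 0.25343955, 0.93466841]), 'torque': array([ 0.00345353, -0.00636443, -0.06674817]), 'gripper_width': 0.08566289106967653}
```

View pics/scene0.png

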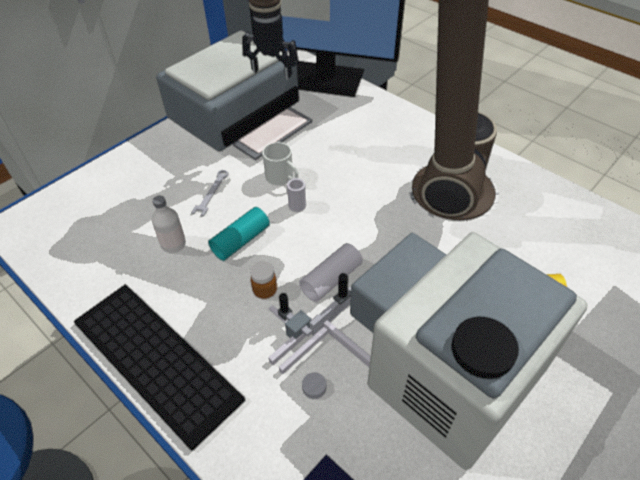

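View pics/side0.png

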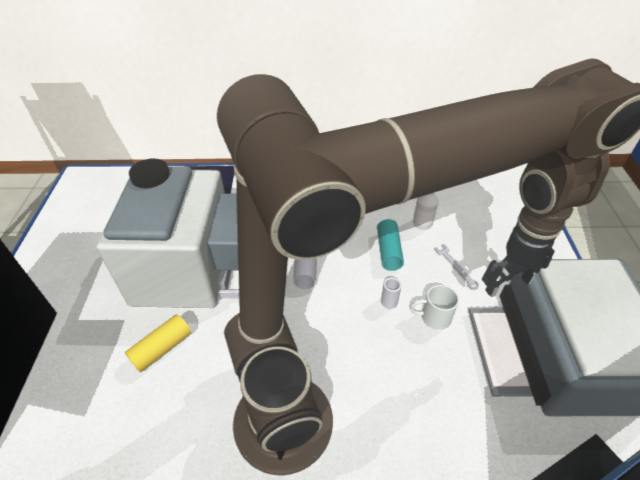

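Scene view: the bare aluminium pipe is at about (331,272). The turquoise look-alike is at (239,233), and the side view shows a yellow one at (157,343). The standing tube is at (297,194). Only the grey lying pipe in front of the gate fits. The gate post top is near (343,278), the bolt post top near (284,296) and the jar at (263,282). I'll enlarge this area to confirm.

```bash
python3 - <<'E'
from h import *
im=cv2.imread("pics/scene0.png")[230:380,230:430]
cv2.imwrite("pics/crop0.png",cv2.resize(im,None,fx=4,fy=4,interpolation=cv2.INTER_CUBIC))
E
```

```text
(no output)
```

View pics/crop0.png

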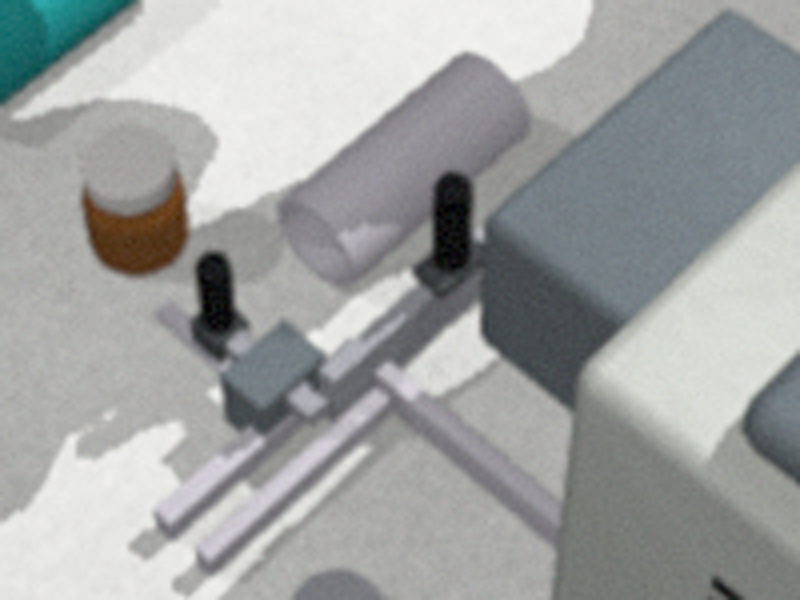

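Crop: this confirms the grey pipe, with its near end at about crop (315,245), lying in front of the gate. The gate post top is at (453,186), the bolt post top at (213,264), the jar at (135,200), and the front top edge of the head runs from (490,218) to (728,15). Next I'll fit the analyser's x, y and yaw to these known points.

```bash
cat >> h.py <<'E'
def W(p,F):
    c,s=np.cos(F[2]),np.sin(F[2]); p=np.asarray(p,float)/1000
    return np.array([F[0]+c*p[0]-s*p[1],F[1]+s*p[0]+c*p[1],p[2]])
E
python3 - <<'E'
from h import *
from scipy.optimize import least_squares
pts=[((45,-110,128),(453,186)),((155,-177,100),(213,264)),((95,-50,210),(488,216)),((-95,-50,210),(730,12)),
((180,-121,50),(322,355-0)) if 0 else ((155,-138,50),(274,350)),((250,-89,22),(218,562))]
px=lambda c:(c[0]/4+230-.375,c[1]/4+230-.375)
f=lambda F,n=None:np.concatenate([np.subtract(proj("scene",W(p,F)),px(c)) for p,c in pts])
s=least_squares(f,[0.3,0.4,0],loss="soft_l1");print(s.x,f(s.x).reshape(-1,2).round(1).tolist())
F=s.x
for n,p in dict(gate=(45,-110,128),gopen=(150,-110,128),bolt=(155,-177,100),stop=(0,32,45),head=(0,-50,100),org=(0,0,0)).items(): print(n,W(p,F).round(4))
# pipe: mask-free: axis ends (crop estimates of top silhouette)
near=onz("scene",*px((318,245)),.032); far=onz("scene",*px((500,95)),.032)
c,s_=np.cos(F[2]),np.sin(F[2])
for q in (near,far,onz("scene",*px((135,150)),.075)):
    d=q[:2]-F[:2]; print(q.round(3),"mach",round(c*d[0]+s_*d[1],3),round(-s_*d[0]+c*d[1],3))
E
```

```text
[ 0.45186341  0.1421889  -0.0362965 ] [[0.8, -0.0], [1.7, 0.7], [-1.9, -0.3], [0.2, -3.2], [0.2, 2.9], [-2.0, -0.3]]
gate [0.4928 0.0306 0.128 ]
gopen [0.5978 0.0268 0.128 ]
bolt [ 0.6003 -0.0403  0.1   ]
stop [0.453  0.1742 0.045 ]
head [0.45   0.0922 0.1   ]
org [0.4519 0.1422 0.    ]
[ 0.522 -0.045  0.032] mach 0.077 -0.185
[ 0.369 -0.039  0.032] mach -0.076 -0.184
[ 0.565 -0.145  0.075] mach 0.124 -0.283
```

```bash
cat >> h.py <<'E'
F=np.array([0.4519,0.1422,-0.0363])
def Rm(tilt=0,flip=1):
    "tool y = flip*machine x ; z down tilted by tilt deg toward machine +y"
    c,s=np.cos(F[2]),np.sin(F[2]); X=np.array([c,s,0]);Y=np.array([-s,c,0]);t=np.radians(tilt)
    z=np.sin(t)*Y-np.cos(t)*np.array([0,0,1]); y=flip*X; return np.c_[np.cross(y,z),y,z]
def go(P,Rt):
    o=env.get_obs(); R0=R.from_rotvec(o["tool_rot"]).as_matrix()
    print("shift cm",(R0.T@(np.array(P)-o["tcp_pos"])*100).round(2),"turn deg",np.degrees(R.from_matrix(R0.T@Rt).as_rotvec()).round(1))
E
python3 - <<'E'
from h import *
o=env.get_obs();print(R.from_rotvec(o["tool_rot"]).as_matrix().round(2)); m=env.camera_model("wrist");print({k:np.round(v,3).tolist() for k,v in m.items()})
for f in (1,-1): go(W((110,-190,300),F),Rm(0,f))
E
```

```text
[[ 0.93  0.36 -0.  ]
 [ 0.36 -0.93  0.  ]
 [-0.   -0.   -1.  ]]
{'fx': 371.648, 'fy': 371.648, 'cx': 319.468, 'cy': 239.459, 'tool_from_camera': [[-0.001, 0.96, 0.281, 0.072], [1.0, 0.001, 0.0, -0.001], [0.0, 0.281, -0.96, -0.126], [0.0, 0.0, 0.0, 1.0]]}
shift cm [ 49.8  -27.45  -5.2 ] turn deg [ -0.1  -0.  -66.6]
shift cm [ 49.8  -27.45  -5.2 ] turn deg [-0.000e+00  1.000e-01  1.134e+02]
```

```bash
python3 -m pendant '[6,-3.5,-5.2,0,0,-10,-1, 12,-7,-5.2,0,0,-20,-1, 18,-10,-5.2,0,0,-30,-1, 24,-13,-5.2,0,0,-40,-1, 30,-17,-5.2,0,0,-50,-1, 36,-20,-5.2,0,0,-60,-1, 43,-24,-5.2,0,0,-66.6,-1, 48,-26.5,-5.2,0,0,-66.6,-1]' 20
python3 -m pendant '[1.5,0,0,0,0,0,-1, 1.5,0,0,0,0,0,-1, 1.5,0,0,0,0,0,-1]'
python3 - <<'E'
from h import *
o=env.get_obs();cv2.imwrite("pics/w1.png",env.camera("wrist"));print(o["tcp_pos"],o["tool_rot"],o["joints"].round(2))
go(W((155,-177,80),F),Rm(0,1))
E
```

```text
t: 1.1
tcp_pos: [0.5024, -0.1124, 0.3001]
tool_rot: [2.259, 2.183, -0.0]
force: [0.0, -1.5, -0.1]
gripper_width: 0.0855
t: 1.48
tcp_pos: [0.5014, -0.1002, 0.3004]
tool_rot: [2.262, 2.18, -0.001]
force: [-0.5, -0.1, -0.6]
gripper_width: 0.0855
[ 0.50136884 -0.10015444  0.30038645] [ 2.26179763e+00  2.18009138e+00 -5.73345365e-04] [-0.2   0.11  0.05  1.52 -0.    1.41]
shift cm [ 6.38  9.67 22.05] turn deg [ 0.   0.  -0.1]
```

View pics/w1.png

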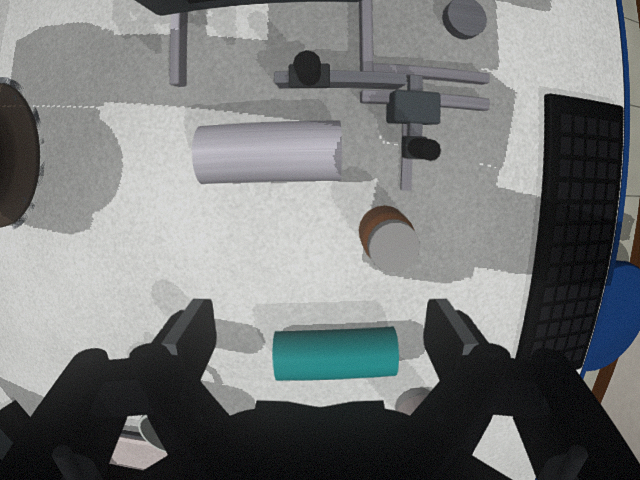

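Wrist view: the gate post top is at about (307,62), the bolt post top at (429,149) and the housing top at about (414,106). The pipe spans (194..341, 121..184) and is nearly square to the lane. The jar lid is at (394,245).

```bash
cat >> h.py <<'E'
def wray(u,v,o):
    m=env.camera_model("wrist"); T=np.array(m["tool_from_camera"]); a=np.array([(u-m["cx"]),(v-m["cy"])]); r=np.hypot(*a); th=r/m["fx"]
    d=np.array([np.sin(th)*a[0]/r,-np.sin(th)*a[1]/r,-np.cos(th)]); R0=R.from_rotvec(o["tool_rot"]).as_matrix()
    return o["tcp_pos"]+R0@T[:3,3], R0@T[:3,:3]@d
def wz(u,v,z,o):
    p,d=wray(u,v,o); return p+d*(z-p[2])/d[2]
def mach(P):
    c,s=np.cos(F[2]),np.sin(F[2]);d=np.array(P[:2])-F[:2];return np.array([c*d[0]+s*d[1],-s*d[0]+c*d[1]])*1000
E
python3 - <<'E'
from h import *
o=dict(tcp_pos=np.array([ 0.50136884,-0.10015444,0.30038645]),tool_rot=np.array([2.26179763,2.18009138,-5.7e-4]))
im=cv2.imread("pics/w1.png");g=cv2.cvtColor(im,cv2.COLOR_BGR2GRAY)
for box in ((285,340,45,95),(395,445,130,165)):
    x0,x1,y0,y1=box; m=(g[y0:y1,x0:x1]<38).astype(np.uint8);n,l,st,c=cv2.connectedComponentsWithStats(m)
    i=1+np.argmax(st[1:,4]); print("blob",st[i][:4]+[x0,y0,0,0])
for n,(u,v),z,e in [("gate",(307,63),.128,(45,-110)),("bolt",(430,149),.1,(155,-177)),("housing",(414,105),.05,(155,-138)),("guide end far",(489,76),.022,(250,-92)),("guide end near",(489,104),.022,(250,-130)),("guide2 near left",(361,97),.022,(100,-130)),("jar",(394,245),.075,0),
 ("pipeL",(197,155),.032,0),("pipeR",(341,150),.032,0),("puck",(465,18),.022,0)]:
    P=wz(u,v,z,o);print(n,P.round(4),"mach",mach(P).round(1),e)
E
```

```text
blob [294  51  27  35]
blob [408 138  32  22]
gate [0.4962 0.0297 0.128 ] mach [  48.3 -110.9] (45, -110)
bolt [ 0.6023 -0.0429  0.1   ] mach [ 157.  -179.5] (155, -177)
housing [6.008e-01 3.000e-04 5.000e-02] mach [ 153.9 -136.4] (155, -138)
guide end far [0.7003 0.041  0.022 ] mach [251.9 -92.1] (250, -92)
guide end near [0.6992 0.0078 0.022 ] mach [ 252.  -125.3] (250, -130)
guide2 near left [0.5497 0.0108 0.022 ] mach [ 102.5 -127.7] (100, -130)
jar [ 0.5744 -0.1394  0.075 ] mach [ 132.6 -277. ] 0
pipeL [ 0.3694 -0.0424  0.032 ] mach [ -75.7 -187.5] 0
pipeR [ 0.5258 -0.0462  0.032 ] mach [  80.7 -185.6] 0
puck [0.6741 0.1091 0.022 ] mach [223.2 -25.1] 0
```

```bash
sed -i 's/^F=.*/F=np.array([0.4537,0.1415,-0.0363])/' h.py
python3 - <<'E'
from h import *
go(W((155,-177,75),F),Rm())
E
```

```text
shift cm [ 6.32  9.85 22.55] turn deg [ 0.   0.  -0.1]
```

```bash
python3 -m pendant '[3,5,5,0,0,0,-1, 6.3,9.8,10,0,0,0,-1, 6.3,9.8,14,0,0,0,-1, 6.3,9.8,14,0,0,0,-1, 6.3,9.8,18,0,0,0,-1, 6.3,9.8,22.5,0,0,0,-1, 6.3,9.8,22.5,0,0,0,-1, 6.3,9.8,22.5,0,0,0,-1]'
python3 -m pendant '[0,0,0,0,0,0,1,0,0,0,0,0,0,1,0,0,0,0,0,0,1,0,0,0,0,0,0,1,0,0,0,0,0,0,1,0,0,0,0,0,0,1]' 30
python3 - <<'E'
from h import *
go(W((155,-213,75),F),Rm()); print(mach(env.get_obs()["tcp_pos"]))
E
```

```text
t: 2.52
tcp_pos: [0.6033, -0.0408, 0.0785]
tool_rot: [2.26, 2.178, 0.004]
force: [-0.2, 0.1, -0.6]
gripper_width: 0.0855
t: 3.28
tcp_pos: [0.6035, -0.0398, 0.0759]
tool_rot: [2.259, 2.18, 0.003]
force: [6.2, -0.9, 1.0]
gripper_width: 0.0189
shift cm [-3.73 -0.14  0.09] turn deg [ 0.2 -0.   0.1]
[ 156.32079049 -175.69301997]
```

```bash
python3 -m pendant '[-0.8,0,0,0,0,0,1,-1.6,0,0,0,0,0,1,-2.4,0,0,0,0,0,1,-3.2,0,0,0,0,0,1,-3.7,0,0,0,0,0,1,-4,0,0,0,0,0,1,-4,0,0,0,0,0,1,-4,0,0,0,0,0,1]'
python3 - <<'E'
from h import *
print(mach(env.get_obs()["tcp_pos"]))
E
```

```text
t: 4.28
tcp_pos: [0.6025, -0.0723, 0.0759]
tool_rot: [-2.249, -2.182, -0.021]
force: [7.1, 27.3, 1.8]
gripper_width: 0.0192
[ 156.4646922  -208.29001181]
```

```bash
python3 -m pendant '[0.4,0,0,0,0,0,1,0.5,0,0,0,0,0,-1,0.5,0,0,0,0,0,-1,0.5,0,0,0,0,0,-1,0.5,0,0,0,0,0,-1,0.5,0,-4,0,0,0,-1,0.5,0,-10,0,0,0,-1,0.5,0,-10,0,0,0,-1]'
python3 - <<'E'
from h import *
o=env.get_obs();cv2.imwrite("pics/w2.png",env.camera("wrist")); np.save("o2.npy",np.r_[o["tcp_pos"],o["tool_rot"]]);print(mach(o["tcp_pos"]),o["tcp_pos"])
E
```

```text
t: 5.28
tcp_pos: [0.6035, -0.0754, 0.1808]
tool_rot: [2.256, 2.176, 0.009]
force: [-0.2, 0.6, 0.4]
gripper_width: 0.0851
[ 157.52962815 -211.34490296] [ 0.60345572 -0.07542274  0.18080469]
```

View pics/w2.png

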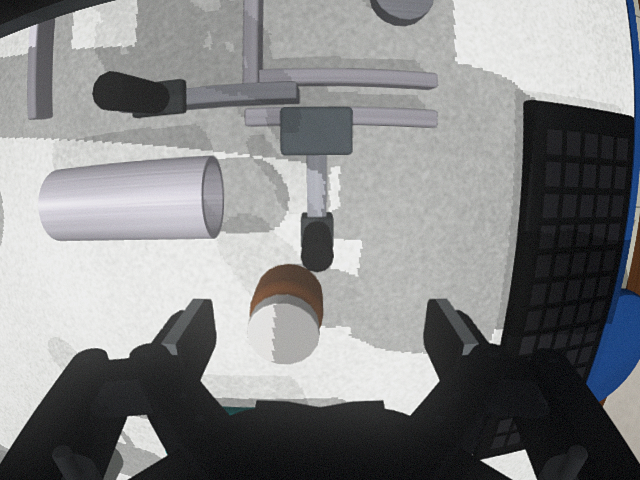

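Bolt is back: nothing sticks out on the gate side of the housing any more, and the post top is at about (318,254). The gate post top is at about (113,91), and the housing and pipe haven't moved. Next I'll compute the bolt position and the move to the gate.

```bash
python3 - <<'E'
from h import *
a=np.load("o2.npy");o=dict(tcp_pos=a[:3],tool_rot=a[3:])
for n,u,v,z in (("bolt",318,255,.1),("gate",112,91,.128),("housing",316,130,.05)): print(n,mach(wz(u,v,z,o)))
go(W((45,-110,98),F),Rm())
E
```

```text
bolt [ 157.23863316 -209.26206046]
gate [  49.66226766 -110.50134361]
housing [ 156.20154767 -136.79278024]
shift cm [ 10.13 -11.18   7.93] turn deg [0.3 0.  0. ]
```

```bash
python3 - <<'E'
from h import *
go(W((47,-111,98),F),Rm(20)); go(W((47,-111,180),F),Rm(20))
E
```

```text
shift cm [ 10.03 -10.98   7.93] turn deg [ 0.3 20.   0.1]
shift cm [ 10.02 -10.93  -0.27] turn deg [ 0.3 20.   0.1]
```

```bash
python3 -m pendant '[0,0,-1,0,10,0,-1, 3,-4,-1,0.3,20,0,-1, 6,-8,-0.5,0.3,20,0,-1, 10,-10.9,-0.3,0.3,20,0,-1, 10,-11,-0.3,0.3,20,0,-1, 10,-11,4,0.3,20,0,-1, 10,-11,7.9,0.3,20,0,-1, 10,-11,7.9,0.3,20,0,-1]'
python3 -m pendant '[0,0,0,0,0,0,-1,0,0,0,0,0,0,1,0,0,0,0,0,0,1,0,0,0,0,0,0,1,0,0,0,0,0,0,1,0,0,0,0,0,0,1,0,0,0,0,0,0,1]' 30
python3 - <<'E'
from h import *
o=env.get_obs();print(mach(o["tcp_pos"]),o["tcp_pos"]);go(W((160,-111,98),F),Rm(20)) 
E
```

```text
t: 6.32
tcp_pos: [0.4924, 0.0289, 0.093]
tool_rot: [-2.066, -1.991, -0.352]
force: [0.0, 0.2, 1.5]
gripper_width: 0.0852
t: 7.2
tcp_pos: [0.4957, 0.029, 0.097]
tool_rot: [-2.069, -1.997, -0.362]
force: [4.8, -0.2, 2.3]
gripper_width: 0.021
[  46.0706348  -110.93554572] [0.49571421 0.02896554 0.09695017]
shift cm [ 0.02 11.39 -0.14] turn deg [-0.2  0.   0. ]
```

```bash
python3 -m pendant '[0,1.5,0,0,0,0,1,0,3,0,0,0,0,1,0,4.5,0,0,0,0,1,0,6,0,0,0,0,1,0,7.5,0,0,0,0,1,0,9,0,0,0,0,1,0,10,0,0,0,0,1,0,10.5,0,0,0,0,1]'
python3 -m pendant '[0,0.3,0,0,0,0,1,0,0.6,0,0,0,0,1,0,0.7,0,0,0,0,1,0,0.7,0,0,0,0,1]'
python3 - <<'E'
from h import *
o=env.get_obs();print(mach(o["tcp_pos"]))
E
```

```text
t: 8.2
tcp_pos: [0.5999, 0.0256, 0.0969]
tool_rot: [-2.067, -1.995, -0.361]
force: [-3.1, -0.9, 10.5]
gripper_width: 0.0209
t: 8.7
tcp_pos: [0.6011, 0.0257, 0.0968]
tool_rot: [-2.065, -1.989, -0.35]
force: [-23.3, -3.8, 21.1]
gripper_width: 0.0215
[ 151.50400043 -110.42165155]
```

```bash
python3 -m pendant '[0,-0.5,0,0,0,0,1,0,-0.5,0,0,0,0,-1,0,-0.5,0,0,0,0,-1,0,-0.5,0,0,0,0,-1,0,-0.5,0,0,0,0,-1,0,-0.5,-5,0,0,0,-1,0,-0.5,-10,0,0,0,-1,0,-0.5,-10,0,0,0,-1]'
python3 - <<'E'
from h import *
o=dict(tcp_pos=np.array([ 0.50136884,-0.10015444,0.30038645]),tool_rot=np.array([2.26179763,2.18009138,-5.7e-4]))
for u,v in ((275,330),(398,328),(275,380),(398,376)): print("turq",mach(wz(u,v,.03,o)).round())
o=env.get_obs();print(mach(o["tcp_pos"]),o["tcp_pos"]);go(W((0,-268,150),F),Rm(20)); go(W((0,-268,36),F),Rm(20))
E
```

```text
t: 9.7
tcp_pos: [0.6028, -0.0101, 0.1938]
tool_rot: [-2.072, -1.999, -0.366]
force: [0.2, -0.9, 0.3]
gripper_width: 0.0857
turq [   1. -399.]
turq [ 153. -398.]
turq [  -3. -478.]
turq [ 161. -473.]
[ 154.53167269 -146.05322996] [ 0.6028293  -0.01006528  0.19379274]
shift cm [-12.95 -15.46  -0.07] turn deg [0.1 0.  0. ]
shift cm [-16.84 -15.48  10.65] turn deg [0.1 0.  0. ]
```

```bash
python3 -m pendant '[-4,-5,-1,0,0,0,0,-8,-10,-1,0,0,0,0,-13,-15.5,0,0,0,0,0,-13,-15.5,0,0,10,0,0,-13,-15.5,0,0,20,0,0,-13,-15.5,0,0,29,0,0,-13,-15.5,0,0,29,0,0,-13,-15.5,0,0,29,0,0]'
python3 - <<'E'
from h import *
o=env.get_obs();print(mach(o["tcp_pos"]),o["tcp_pos"],o["joints"].round(2),o["gripper_width"]);go(W((0,-265,90),F),Rm(49));go(W((0,-262,34),F),Rm(49))
cv2.imwrite("pics/w3.png",env.camera("wrist"));cv2.imwrite("pics/s3.png",env.camera("scene")) 
E
```

```text
t: 10.7
tcp_pos: [0.4415, -0.1253, 0.1457]
tool_rot: [-1.749, -1.686, -0.79]
force: [-0.3, 0.7, 0.8]
gripper_width: 0.0423
[  -2.48076106 -267.07324514] [ 0.44152824 -0.12530727  0.14569556] [-0.66  0.41 -0.17  1.58  0.66  0.74] 0.04227575824751573
shift cm [-4.06  0.28  3.82] turn deg [-0.3  0.1 -0.2]
shift cm [-8.08  0.31  7.73] turn deg [-0.3  0.1 -0.2]
```

View pics/w3.png

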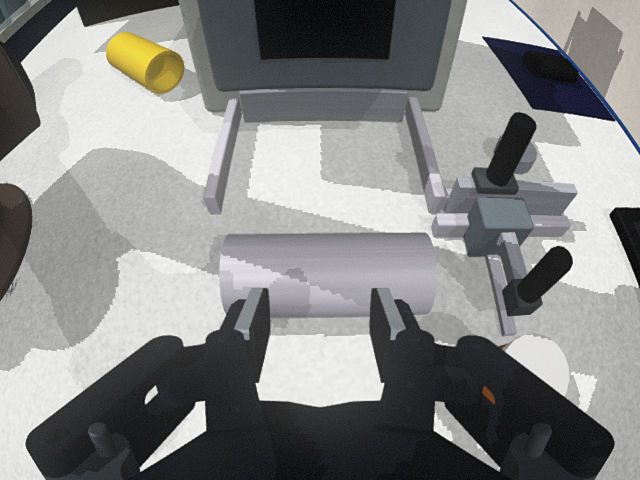

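Wrist view: the gate is open and the lane is clear between the rails. The pipe (220..437, 235..315) is square and centred ahead of the fingers. Next I'll lower the tool behind it and push.

```bash
python3 -m pendant '[-2,0.3,2,-0.3,0,0,0,-4,0.3,3.8,-0.3,0,0,0,-6,0.3,5.8,-0.3,0,0,0,-8,0.3,7.7,-0.3,0,0,0,-8.1,0.3,7.7,-0.3,0,0,0,-8.1,0.3,7.7,-0.3,0,0,0]'
python3 - <<'E'
from h import *
o=env.get_obs();print(mach(o["tcp_pos"]),o["tcp_pos"],o["force"]);go(W((0,-162,34),F),Rm(49));go(W((0,-52,34),F),Rm(49))
E
```

```text
t: 11.55
tcp_pos: [0.4446, -0.1205, 0.0359]
tool_rot: [-1.752, -1.687, -0.797]
force: [-0.8, 0.4, 0.2]
gripper_width: 0.0428
[   0.43490111 -262.19164967] [ 0.44461915 -0.12053471  0.0359009 ] [-0.78742363  0.39784091  0.15483422]
shift cm [ 6.44 -0.06  7.68] turn deg [ 0.1  0.1 -0. ]
shift cm [13.67 -0.08 15.97] turn deg [ 0.1  0.1 -0. ]
```

```bash
python3 -m pendant '[0.5,0,0.6,0,0,0,0,1.0,0,1.2,0,0,0,0,1.5,0,1.8,0,0,0,0,1.9,0,2.3,0,0,0,0,2.2,0,2.7,0,0,0,0,2.6,0,3.1,0,0,0,0,3,0,3.6,0,0,0,0,3.5,0,4.2,0,0,0,0]'
python3 -m pendant '[0.5,0,0.6,0,0,0,0,1.0,0,1.2,0,0,0,0,1.5,0,1.8,0,0,0,0,2,0,2.4,0,0,0,0,2.5,0,3,0,0,0,0,3,0,3.6,0,0,0,0,3.5,0,4.2,0,0,0,0,4,0,4.8,0,0,0,0]'
python3 - <<'E'
from h import *
o=env.get_obs();print(mach(o["tcp_pos"]),o["tcp_pos"],o["force"]);go(W((0,-50,34),F),Rm(49))
cv2.imwrite("pics/w4.png",env.camera("wrist"))
E
```

```text
t: 12.55
tcp_pos: [0.4462, -0.0657, 0.0332]
tool_rot: [-1.752, -1.684, -0.797]
force: [0.3, -0.1, 0.5]
gripper_width: 0.0424
t: 13.55
tcp_pos: [0.4486, -0.0031, 0.0319]
tool_rot: [-1.752, -1.684, -0.797]
force: [-0.1, -0.4, 0.2]
gripper_width: 0.0428
[   0.15426505 -144.67317603] [ 0.44860368 -0.00308347  0.03192073] [-0.1363857  -0.39508235  0.21552422]
shift cm [ 6.37 -0.04  7.01] turn deg [ 0.   0.  -0.2]
```

View pics/w4.png

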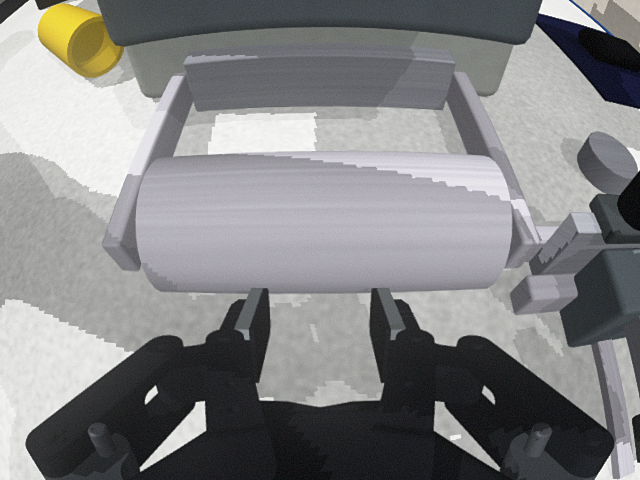

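Wrist view: the pipe (137..510, 152..292) is inside the rails, straight, with both fingers behind it. I'll continue more slowly.

```bash
python3 -m pendant '[0.4,0,0.45,0,0,0,0,0.8,0,0.9,0,0,0,0,1.2,0,1.35,0,0,0,0,1.6,0,1.8,0,0,0,0,2,0,2.25,0,0,0,0,2.4,0,2.7,0,0,0,0,2.8,0,3.1,0,0,0,0,3.1,0,3.5,0,0,0,0]'
python3 -m pendant '[0.3,0,0.35,0,0,0,0,0.6,0,0.7,0,0,0,0,0.9,0,1,0,0,0,0,1.2,0,1.3,0,0,0,0,1.4,0,1.6,0,0,0,0,1.6,0,1.8,0,0,0,0,1.8,0,2,0,0,0,0,2,0,2.3,0,0,0,0]'
python3 - <<'E'
from h import *
o=env.get_obs();print(mach(o["tcp_pos"]),o["tcp_pos"],o["force"]);go(W((0,-48,34),F),Rm(49))
E
```

```text
t: 14.6
tcp_pos: [0.4504, 0.0435, 0.0324]
tool_rot: [-1.752, -1.684, -0.797]
force: [0.3, -0.6, -0.8]
gripper_width: 0.0429
t: 15.6
tcp_pos: [0.4517, 0.0737, 0.0324]
tool_rot: [-1.752, -1.684, -0.797]
force: [-0.2, 0.0, 1.2]
gripper_width: 0.0426
[  0.43046987 -67.81160705] [0.45166917 0.07371744 0.03237115] [-0.23142192  0.00976853  1.22990272]
shift cm [ 1.42 -0.05  1.39] turn deg [ 0.   0.  -0.2]
```

```bash
python3 -m pendant '[0.2,0,0.2,0,0,0,0,0.4,0,0.4,0,0,0,0,0.6,0,0.65,0,0,0,0,0.8,0,0.85,0,0,0,0,0.9,0,1,0,0,0,0,1,0,1.1,0,0,0,0,1,0,1.1,0,0,0,0,1,0,1.1,0,0,0,0]'
python3 - <<'E'
from h import *
o=env.get_obs();print(mach(o["tcp_pos"]),o["tcp_pos"],o["force"])
cv2.imwrite("pics/w5.png",env.camera("wrist"));s=env.camera("scene");cv2.imwrite("pics/s5.png",s)
E
```

```text
t: 16.6
tcp_pos: [0.4522, 0.0884, 0.0327]
tool_rot: [-1.752, -1.684, -0.797]
force: [1.1, -0.4, 0.6]
gripper_width: 0.0425
[  0.38702803 -53.11492774] [0.45215912 0.08840602 0.03269493] [ 1.1484502  -0.40720784  0.64772807]
```

View pics/w5.png

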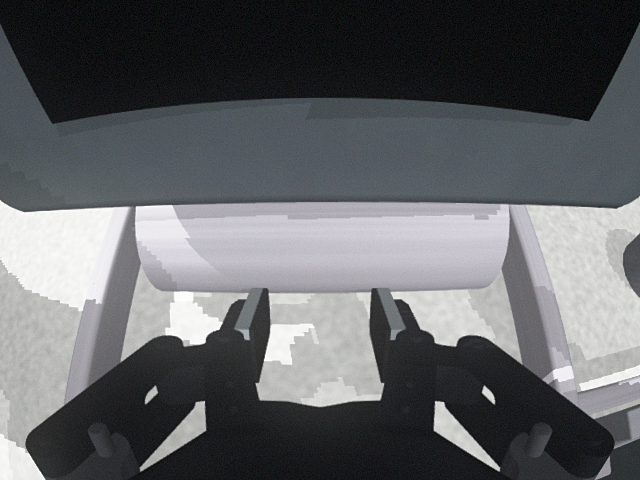

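Wrist view: the pipe is under the head edge and still against the fingers (lower edge at row 292), square in the lane. I'll creep forward until the stop is felt.

```bash
python3 -m pendant '[0.1,0,0.1,0,0,0,0,0.2,0,0.2,0,0,0,0,0.3,0,0.3,0,0,0,0,0.3,0,0.35,0,0,0,0,0.3,0,0.35,0,0,0,0]'
python3 -m pendant '[0.1,0,0.1,0,0,0,0,0.2,0,0.2,0,0,0,0,0.2,0,0.25,0,0,0,0,0.2,0,0.25,0,0,0,0]'
python3 - <<'E'
from h import *
o=env.get_obs();print(mach(o["tcp_pos"]),o["force"])
E
```

```text
t: 17.32
tcp_pos: [0.4524, 0.0926, 0.0327]
tool_rot: [-1.753, -1.685, -0.796]
force: [-1.4, -5.4, 4.0]
gripper_width: 0.0426
t: 17.82
tcp_pos: [0.4526, 0.0932, 0.0325]
tool_rot: [-1.758, -1.687, -0.792]
force: [-9.2, -29.5, 14.3]
gripper_width: 0.0428
[  0.67476461 -48.27607049] [ -9.17182071 -29.48973401  14.25928518]
```

```bash
python3 -m pendant '[-0.4,0,-0.5,0,0,0,0,-1,0,-1.1,0,0,0,0,-2.5,0,-2.8,0,0,0,0,-4,0,-4.5,0,0,0,0,-4,0,-9,0,0,0,0,-4,0,-14,0,0,0,0,-4,0,-17,0,0,0,0,-4,0,-17,0,0,0,0]'
python3 - <<'E'
from h import *
o=env.get_obs();print(mach(o["tcp_pos"]),o["tcp_pos"],o["force"])
cv2.imwrite("pics/w6.png",env.camera("wrist")); go(W((151,-111,190),F),Rm(20));go(W((151,-111,98),F),Rm(20))
E
```

```text
t: 18.82
tcp_pos: [0.4476, -0.0598, 0.1145]
tool_rot: [-1.754, -1.684, -0.799]
force: [-0.8, 0.4, 0.1]
gripper_width: 0.0429
[   1.25924055 -201.41619555] [ 0.44764861 -0.05982921  0.11446578] [-0.82192563  0.36076678  0.11251618]
shift cm [11.68 15.    1.76] turn deg [  0.1 -29.   -0.2]
shift cm [ 4.74 15.01  7.79] turn deg [  0.1 -29.   -0.2]
```

View pics/w6.png

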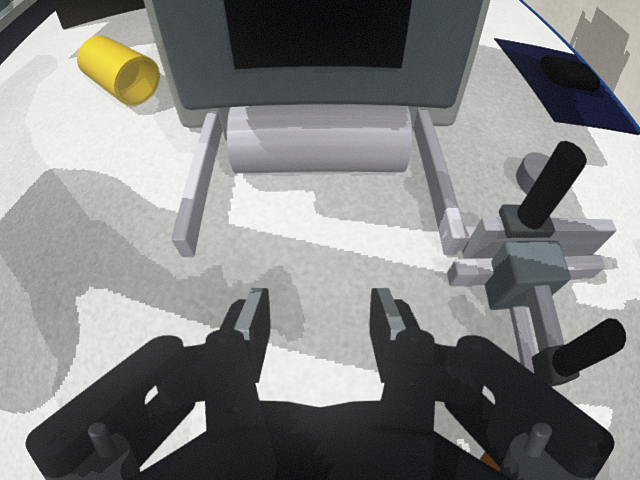

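Wrist view: the pipe (228..410, 105..172) sits square under the head, the gate is open and the bolt is back. I'll check its y position numerically, then go to the gate post.

```bash
python3 -m pendant '[2,0,-2,0,0,0,-1,4,3,-2,0,-5,0,-1,6,6,-2,0,-14,0,-1,9,10,0,0,-24,0,-1,11.7,15,1.7,0,-29,0,-1,11.7,15,1.7,0,-29,0,-1,11.7,15,1.7,0,-29,0,-1]'
python3 - <<'E'
from h import *
from scipy.optimize import brentq
o=dict(tcp_pos=np.array([.44765,-.05983,.11447]),tool_rot=np.array([-1.754,-1.684,-.799]))
p,d=wray(320,171.5,o);A=np.r_[mach(p)/1e3,p[2]];B=np.r_[mach(p+d)/1e3,(p+d)[2]];q=A[1:];e=(B-A)[1:];e/=np.hypot(*e)
print("pipe y",[round(1e3*y,1) for y in np.linspace(-.1,.1,401) if abs(abs((y-q[0])*e[1]-(.032-q[1])*e[0])-.032)<3e-4])
o=env.get_obs();print(mach(o["tcp_pos"]),o["tcp_pos"]);go(W((151,-111,98),F),Rm(20))
E
```

```text
t: 19.75
tcp_pos: [0.599, 0.0269, 0.1891]
tool_rot: [-2.07, -1.994, -0.36]
force: [-0.8, 0.1, -1.1]
gripper_width: 0.0854
pipe y [np.float64(-87.0), np.float64(0.5), np.float64(1.0)]
[ 149.33841373 -109.21785385] [0.5989763  0.0269343  0.18907844]
shift cm [-3.29  0.21  8.5 ] turn deg [-0.3 -0.  -0.1]
```

```bash
python3 -m pendant '[-1.6,0.2,4.2,0,0,0,-1,-3.3,0.2,8.5,0,0,0,-1,-3.3,0.2,8.5,0,0,0,-1,-3.3,0.2,8.5,0,0,0,1,-3.3,0.2,8.5,0,0,0,1,-3.3,0.2,8.5,0,0,0,1,-3.3,0.2,8.5,0,0,0,1,-3.3,0.2,8.5,0,0,0,1]' 30
python3 -m pendant '[0,0,0,0,0,0,1,0,0,0,0,0,0,1]'
python3 - <<'E'
from h import *
o=env.get_obs();print(mach(o["tcp_pos"]),o["tcp_pos"],o["force"]);go(W((46,-111,98),F),Rm(20))
E
```

```text
t: 20.75
tcp_pos: [0.6008, 0.0235, 0.101]
tool_rot: [-2.073, -1.993, -0.363]
force: [-7.1, -2.9, 7.9]
gripper_width: 0.0215
t: 21.0
tcp_pos: [0.6008, 0.0234, 0.101]
tool_rot: [-2.073, -1.993, -0.363]
force: [-8.0, -2.8, 7.8]
gripper_width: 0.0212
[ 151.2457093 -112.6387737] [0.60075818 0.02344642 0.10096204] [-8.01966716 -2.81225307  7.82179577]
shift cm [  0.02 -10.52   0.35] turn deg [-0.1  0.  -0.2]
```

```bash
python3 -m pendant '[0,-1.5,0,0,0,0,1,0,-3,0,0,0,0,1,0,-4.5,0,0,0,0,1,0,-6,0,0,0,0,1,0,-7.5,0,0,0,0,1,0,-9,0,0,0,0,1,0,-10,0,0,0,0,1,0,-10.6,0,0,0,0,1]'
python3 -m pendant '[0,-0.3,0,0,0,0,1,0,-0.6,0,0,0,0,1,0,-0.6,0,0,0,0,1]'
python3 - <<'E'
from h import *
o=env.get_obs();print(mach(o["tcp_pos"]),o["tcp_pos"],o["force"])
E
```

```text
t: 22.0
tcp_pos: [0.4961, 0.0268, 0.1009]
tool_rot: [-2.075, -1.996, -0.366]
force: [1.7, -5.1, 6.7]
gripper_width: 0.021
t: 22.38
tcp_pos: [0.4953, 0.0268, 0.1011]
tool_rot: [-2.078, -2.001, -0.375]
force: [22.3, -0.7, -8.9]
gripper_width: 0.0213
[  45.76634228 -113.14088478] [0.49533008 0.0267727  0.10108595] [22.27262214 -0.66316413 -8.94839336]
```

```bash
python3 -m pendant '[0,0.4,0,0,0,0,1,0,0.5,0,0,0,0,-1,0,0.5,0,0,0,0,-1,0,0.5,0,0,0,0,-1,0,0.5,0,0,0,0,-1,0,0.5,-5,0,0,0,-1,0,0.5,-9,0,0,0,-1,0,0.5,-9,0,0,0,-1]'
python3 - <<'E'
from h import *
o=env.get_obs();print(mach(o["tcp_pos"]),o["tcp_pos"],o["force"])
go(W((156,-211,180),F),Rm(20));go(W((156,-211,82),F),Rm(20))
cv2.imwrite("pics/w7.png",env.camera("wrist"))
E
```

```text
t: 23.38
tcp_pos: [0.4955, -0.004, 0.1872]
tool_rot: [-2.076, -1.996, -0.369]
force: [0.3, 0.4, -0.3]
gripper_width: 0.0855
[  47.02746423 -143.89114264] [ 0.49547438 -0.00400307  0.18719168] [ 0.2730426   0.41652461 -0.28552978]
shift cm [-6.53 10.92 -1.57] turn deg [ 0.3  0.  -0.1]
shift cm [-9.88 10.88  7.65] turn deg [ 0.3  0.  -0.1]
```

View pics/w7.png

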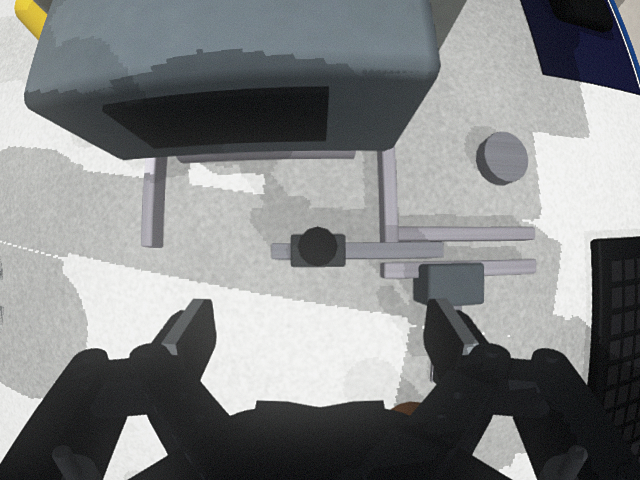

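Wrist view: the gate is shut. Its post is at (318,246) and the end of the leaf at about (443,250), in front of the housing (449,284). The pipe shows as a sliver under the head (row 155). Next I'll push the bolt home.

```bash
python3 -m pendant '[-2,3,-2,0,0,0,-1,-4.5,7,-2,0.3,0,0,-1,-6.5,10.9,-1.6,0.3,0,0,-1,-6.5,10.9,-1.6,0.3,0,0,-1,-8,10.9,2.5,0.3,0,0,-1,-9.9,10.9,7.6,0.3,0,0,-1,-9.9,10.9,7.6,0.3,0,0,-1,-9.9,10.9,7.6,0.3,0,0,-1]'
python3 -m pendant '[0,0,0,0,0,0,1,0,0,0,0,0,0,1,0,0,0,0,0,0,1,0,0,0,0,0,0,1,0,0,0,0,0,0,1,0,0,0,0,0,0,1]' 30
python3 - <<'E'
from h import *
o=env.get_obs();print(mach(o["tcp_pos"]),o["tcp_pos"],o["force"]);go(W((156,-176,82),F),Rm(20))
E
```

```text
t: 24.42
tcp_pos: [0.6001, -0.0739, 0.0805]
tool_rot: [-2.069, -1.993, -0.359]
force: [0.8, 0.7, 0.8]
gripper_width: 0.0856
t: 25.18
tcp_pos: [0.6024, -0.0746, 0.0799]
tool_rot: [-2.071, -1.995, -0.363]
force: [6.1, -0.8, -0.3]
gripper_width: 0.0191
[ 156.40844415 -210.57750534] [ 0.60236312 -0.07461516  0.07993633] [ 6.11656597 -0.810167   -0.29818146]
shift cm [ 3.32 -0.04  0.99] turn deg [-0.1  0.  -0.1]
```

```bash
python3 -m pendant '[0.75,0,0.27,0,0,0,1,1.5,0,0.55,0,0,0,1,2.2,0,0.8,0,0,0,1,2.8,0,1,0,0,0,1,3.3,0,1.2,0,0,0,1,3.6,0,1.3,0,0,0,1,3.8,0,1.38,0,0,0,1,3.8,0,1.38,0,0,0,1]'
python3 - <<'E'
from h import *
o=env.get_obs();print(mach(o["tcp_pos"]),o["tcp_pos"],o["force"])
E
```

```text
t: 26.18
tcp_pos: [0.6036, -0.0391, 0.0799]
tool_rot: [-2.08, -1.998, -0.354]
force: [2.1, -20.0, 4.0]
gripper_width: 0.0191
[ 156.34175565 -175.0607446 ] [ 0.60358545 -0.03911938  0.07988477] [  2.10669388 -19.96374322   3.97767402]
```

```bash
python3 -m pendant '[-0.3,0,-0.1,0,0,0,1,-0.3,0,-0.1,0,0,0,-1,-0.3,0,-0.1,0,0,0,-1,-0.3,0,-0.1,0,0,0,-1,-0.3,0,-0.1,0,0,0,-1,-1.5,0,-5,0,0,0,-1,-3,0,-11,0,0,0,-1,-4.5,0,-17,0,0,0,-1]'
python3 -m pendant '[0,0,-4,0,0,0,-1,0,0,-4,0,0,0,-1,0,0,-4,0,0,0,-1]'
python3 - <<'E'
from h import *
o=env.get_obs();w=env.camera("wrist");s=env.camera("scene");print(mach(o["tcp_pos"]),o["tcp_pos"],o["tool_rot"],o["force"])
c=cv2.resize(s[220:400,220:420],(500,450),interpolation=cv2.INTER_CUBIC)
cv2.imwrite("pics/w8.png",w);cv2.imwrite("pics/s8.png",c)
E
```

```text
t: 27.18
tcp_pos: [0.5985, -0.1347, 0.2247]
tool_rot: [-2.069, -1.993, -0.358]
force: [1.6, 0.1, 0.2]
gripper_width: 0.0853
t: 27.55
tcp_pos: [0.5984, -0.1478, 0.26]
tool_rot: [-2.069, -1.992, -0.358]
force: [-0.1, 0.5, 0.2]
gripper_width: 0.0852
[ 155.14972626 -283.82141512] [ 0.59844706 -0.14776514  0.25998285] [-2.06929779 -1.99202825 -0.35750926] [-0.0793974   0.487188    0.22673247]
```

View pics/w8.png

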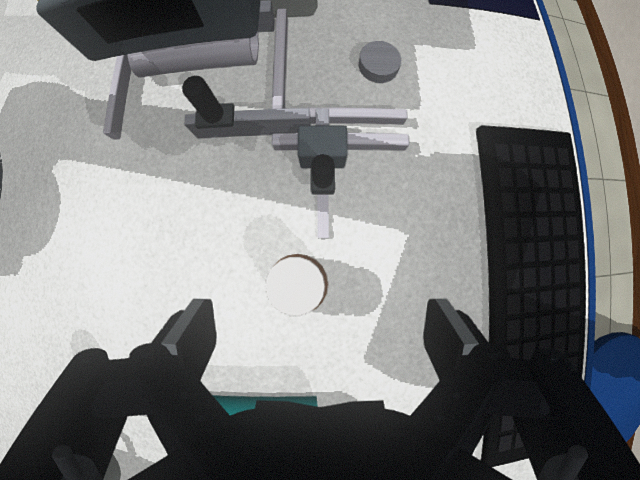

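View pics/s8.png

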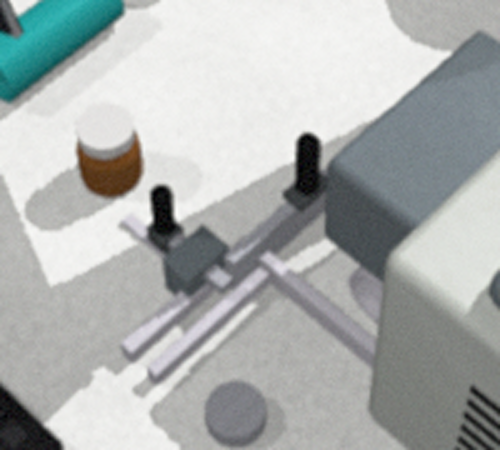

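Both views agree. The bolt tip is across the end of the leaf (322,115), the gate is shut, the pipe is under the head (130..258, 40..75), and the jar and puck are where they were. One last numeric check of the pipe before handing in.

```bash
python3 - <<'E'
from h import *
o=dict(tcp_pos=np.array([.59845,-.14777,.25998]),tool_rot=np.array([-2.0693,-1.99203,-.35751]))
for u,v in ((150,76),(195,72),(245,68)):
    p,d=wray(u,v,o);A=np.r_[mach(p)/1e3,p[2]];B=np.r_[mach(p+d)/1e3,(p+d)[2]];q=A[1:];e=(B-A)[1:];e/=np.hypot(*e)
    print("pipe y",[round(1e3*y,1) for y in np.linspace(-.1,.1,401) if abs(abs((y-q[0])*e[1]-(.032-q[1])*e[0])-.032)<3e-4])
for n,u,v,z in (("gate",193,85,.128),("bolt",322,163,.1),("jar",296,284,.075)): print(n,mach(wz(u,v,z,o)).round(1))
print(env.finish_job(), env.get_obs()["t"])
E
```

```text
pipe y [np.float64(-75.0), np.float64(-74.5), np.float64(0.0)]
pipe y [np.float64(-77.0), np.float64(-3.0), np.float64(-2.5)]
pipe y [np.float64(-77.5), np.float64(-3.0)]
gate [  46.8 -109.6]
bolt [ 156.  -175.1]
jar [ 132.9 -277.1]
the job is handed in; nothing more can be done
the job is handed in; nothing more can be done
```

The pipe is loaded and the job is handed in at about 28 s. I pulled the bolt back, opened the gate, and rolled the pipe along the bench to the stop with the tool tilted 49°. Then I shut the gate and pushed the bolt home.

| Move | Measured at the tool | Force at end of travel |
|---|---|---|
| Bolt back | about 33 mm (35 expected) | 27 N |
| Gate open | about 105 mm | 23 N |
| Pipe against stop | — | 29 N |
| Gate shut | about 105 mm | 22 N |
| Bolt home | 35.5 mm | 20 N |

- **Final camera check:** the gate post is at (47, -110) mm and the bolt post at (156, -175) mm, both within 2 mm of their shut and home positions. The jar has not moved, and the gripper is clear of everything.
- **Bolt pull-back:** the tool and the camera both read 1–3 mm short of the full 35 mm. I took the bolt as fully back because of the 27 N resistance and because its tip no longer showed past the housing.
- **Pipe position:** the two pipe readings disagree slightly. Right after the push it read +0.5 to +1 mm from its place at the stop. The last, more oblique view gave -3 to 0 mm. Both are about what I can measure, so a gap of a millimetre or two can't be ruled out.
- **Other things on the bench:** the last pictures show the puck and the turquoise pipe apparently where they were. I did not check the mug, bottle, tube, spanner or yellow pipe at the end, but the arm did not go near them.

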